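# Index the swing-arm parts dish one hole towards the piston

## Task

Hook a fingertip under the pull ring and lift the spring index pin out of its hole, swing the arm with the parts dish exactly one hole towards the side where the piston stands, and let the pin drop fully home in that hole. Only hook and push the ring, do not pinch it or force it, leave the piston, bottle, socket and screwdriver where they are, and finish with the hand clear.

Things in the scene. Friction and masses are not known exactly. Their poses are not given: they have to be found in the camera images.
- stand: Fixed stand on the bench: low blue foot with a fan-shaped steel index plate, radius 158 mm, top 42 mm above the bench. Origin on the vertical pivot axis, on the bench; x points along the arm at its start (middle hole), y left seen from the pivot, z up. Five 12 mm holes, 130 mm from the pivot, at -0.70, -0.35, 0, 0.35, 0.70 rad from x. Pivot cap: 24 mm radius, up to 75 mm above the bench.
- swing_arm (a joint): Angle of the swing arm about the pivot, rad: 0 = middle hole (start; play 0.015), positive towards the stand's +y; one hole is 0.35; stops at -0.75 and 0.75. Aluminium bar 36 mm wide, top 57 mm above the bench, from 30 mm behind to 195 mm before the pivot. With the pin out it swings lightly (about 1 N at the ring) and stays where it is left; with the pin in a hole it is locked.
- index_pin (a joint): Lift of the index pin, m: 0 = fully down in a hole (12 mm deep), 0.012 = tip on the plate's top, 0.030 = upper stop. A spring pushes it down, 3.5 N at 0 and 5.5 N at 0.020; it drops into a hole when let go above one. 8 mm thick, rounded end, 130 mm from the pivot, in a guide boss on the arm (22 mm diameter, top 82 mm above the bench).
- ring_centre (a point): Centre of the steel pull ring on the pin: 54 mm inside, 66 mm outside diameter, 6 mm wire, upright across the arm, open along the arm: a finger enters from the pivot's side, pointing outwards and down, 45 degrees from vertical. 130 mm from the pivot, 120 mm above the bench with the pin down; moves with pin and arm. Axes: x outwards along the arm, y left, z up. It does not turn or fold.
- dish_centre (a point): Centre of the inner floor of the round steel parts dish fixed on the arm's end, 112 mm across, rim 84 mm above the bench, 240 mm from the pivot axis; a few bolts and nuts lie in it and stay in it. Moves with the arm.
- piston: Loose plain aluminium engine piston, 80 mm diameter, 75 mm high, standing upright to the left or to the right of the arm; shows which way to swing. Origin: centre of its underside. Leave it.
- bottle: Loose white plastic bottle, 60 mm diameter, 150 mm high, upright on the other side from the piston. Origin: centre of its underside. Leave it.
- socket: Loose steel wrench socket, 32 mm diameter, 45 mm high, upright beside the stand. Origin: centre of its underside. Leave it.
- screwdriver: Loose red-handled screwdriver, about 200 mm long, lying flat beside the stand. Origin: at the middle of its length, on the bench; its own x runs from handle to tip. Leave it.
Mind the look-alikes: they are no part of the job. What is meant by the piston is not green, orange or yellow, and is the smaller of those in its own colour.

How it is judged (in metres and radians):
On the way:
1. The index pin is lifted out of the middle hole (10 mm or more) by its ring (value of joint index_pin above 0.01 m and contact force between the fingers and index_pin above 0.3 N), for 0.1 s.
At the end, for the whole second after the job is handed in: The arm is at rest in the hole next to the middle one on the piston's side (0.35 rad from the middle, within 0.03) and the pin is down in it (lift under 3 mm) (((y of piston in the frame of stand above 0 m and value of joint swing_arm between 0.32 and 0.38 rad) or (not (y of piston in the frame of stand above 0 m) and value of joint swing_arm between -0.38 and -0.32 rad)) and value of joint index_pin below 0.003 m and velocity of joint swing_arm between -0.03 and 0.03 rad/s); the robot touches nothing.
It fails at once if The socket is lifted or pushed away (moved more than 30 mm) (distance of socket from where it was at the start of the episode above 0.03 m).
It fails at once if The screwdriver is lifted or pushed away (moved more than 30 mm) (distance of screwdriver from where it was at the start of the episode above 0.03 m).
It fails at once if The aluminium piston is lifted or pushed away (moved more than 30 mm) or tipped over (distance of piston from where it was at the start of the episode above 0.03 m or angle between piston's own z axis and vertical above 0.5 rad).
It fails at once if The white bottle is lifted or pushed away (moved more than 30 mm) or tipped over (distance of bottle from where it was at the start of the episode above 0.03 m or angle between bottle's own z axis and vertical above 0.5 rad).
It fails at once if The ring is pinched or forced (more than 40 N between the fingers and the ring) (contact force between the fingers and index_pin above 40 N).
It also fails if it takes over 38 s, if anything falls off the work surface, if the arm or the gripper's body presses on something with over 40 N, if the wrist force passes 120 N, or if a joint passes its speed limit or range.

## Robot

A 7-joint arm with a two-finger parallel gripper is mounted at the origin on the work surface. World frame = base frame: x ahead of the robot, y to its left, z up, the work surface at z = 0. Lengths are in mm, angles in degrees, forces in N, time in s.
With the tool pointing down it reaches from about 425 to 950 mm from the base axis. Payload 4.7 kg.
Tool frame: the origin (TCP) lies at the very end of the fingers, on their centre line; the grasp point (between the pads) lies 19 mm behind it; z points along the fingers, x is the direction in which the jaws open and shut, and the axes are right-handed (so a half turn about z gives the same grasp; the last joint's range is limited). The gripper opens to 85 mm and grips with 20 to 120 N. Pads are 22 mm wide; open, the fingers measure 114 mm over their backs; the gripper's body (76 mm by 85 mm) begins 54 mm behind the grasp point. The pads swing forward as they close: fully open they stand 13 mm farther back than shut.
Start: joints at [-72.359, 26.849, -2.785, 87.806, 1.381, 65.374, -4.715], TCP at [223.026, 637.109, 231.335] pointing down, gripper open.
Joint ranges: [-148.3, 148.3], [-19.14, 114.17], [-79.39, 73.82], [5.75, 140.21], [-59.74, 239.74], [12.07, 113.84], [-152.46, 152.46]. Speed limits (degrees/s): [147.25, 147.25, 180, 180, 180, 180, 180].

## Interface

Orientations are given as [roll, pitch, yaw] about the fixed x, y, z axes, in that order (R = Rz(yaw) Ry(pitch) Rx(roll)).
In Python, from rig import r, get_image gives the robot as it stands. Calls block until the motion is done:
- r.move_to(position, orientation): joint-space move of the TCP to a pose.
- r.move_straight(position, attitude=None, speed=150, threshold=None): straight line of the TCP; attitude=None keeps the orientation; speed is the mean speed in mm/s. With threshold (N) it stops when the force on the tool has changed by that much, and returns True; else False.
- r.set_joints(angles): joint-space move.
- r.grip(opening, force=None): finger opening in mm; force is the grip in N (None keeps the last); returns when the fingers have stopped.
- r.wait(seconds).
- r.inverse_kinematics(position, orientation): joint angles nearest the present ones, or None.
- r.sense(): the state.
- get_image(name): name is "side" or "top" or "wrist"; returns a dict with "color" (384x512x3 uint8, red, green, blue), "intrinsics" (3x3 intrinsics, pixels), "k1" (the pictures are not rectified: a ray, as slopes to the right and down, at radius r is drawn at 1 + k1 r^2 times it, then the intrinsics apply), "T" (4x4, takes a point from camera to world coordinates). Camera axes: x right, y up, looking along -z (the intrinsics and any distortion apply to the point x, -y, -z); pixel columns grow to the right and rows downward; lengths in mm; the calibration is good to about 2 mm. A picture is of the moment at which its call begins. There is no depth.
A pose or a line that the arm cannot do raises r.PlanningError and nothing moves.
- r.finish_job(): hands the job in, once; it reports no verdict.
The state is a dict: "time": time; "joint_pos": joint angles; "qvel": joint speeds; "tau": joint torques, N m; "position": TCP position; "tcp_rot": TCP orientation; "force": force on the tool from outside, world axes, zero at the start; "ft_torque": the same for the moment, N m; "width": finger opening in mm.
Only numpy, scipy, OpenCV 4.12 (cv2) and the standard library are available. Lean on these libraries where they do the work, as an engineer would, in place of code of your own. Each camera call takes 0.05 s, during which the arm holds its last target.

## Working session

There is one attempt and no reset: what is moved stays moved. The work goes in short steps, each a Python script; the robot and the scene stay as the last script left them, time stands still between calls to the robot, and variables do not carry over. Pictures are saved under pics/ and viewed, and the job is handed in when it is done.

```bash
ls; mkdir -p pics; python3 - <<'E'
from rig import r,get_image
import cv2
s=r.sense();print({k:s[k] for k in('time','position','tcp_rot','width','force')})
for n in('side','top','wrist'):
    g=get_image(n);cv2.imwrite(f'pics/{n}0.png',g['color'][:,:,::-1]);print(n,g['intrinsics'].tolist(),g['k1'],g['T'].round(3).tolist())
E
```

```text
pics
{'time': 0.0, 'position': array([222.85413669, 636.54159521, 230.27788402]), 'tcp_rot': array([1.79995060e+02, 1.08159657e-01, 7.07062134e+01]), 'width': 85.21931657898969, 'force': array([ 0.60061147, -0.01993927,  1.04657461])}
side [[360.8251404751679, 0.0, 256.0955192104645], [0.0, 360.8251404751679, 188.50986695131473], [0.0, 0.0, 1.0]] -0.06072225845552545 [[0.754, 0.499, -0.426, 215.593], [-0.656, 0.583, -0.479, -416.408], [0.009, 0.641, 0.767, 780.203], [0.0, 0.0, 0.0, 1.0]]
top [[478.3824471627179, 0.0, 257.42837050456376], [0.0, 478.3824471627179, 194.40950703019942], [0.0, 0.0, 1.0]] -0.08460367290698957 [[-0.011, 0.999, -0.053, 521.85], [-1.0, -0.012, -0.008, 21.472], [-0.009, 0.053, 0.999, 1434.344], [0.0, 0.0, 0.0, 1.0]]
wrist [[330.24442082523336, 0.0, 261.81858874996203], [0.0, 330.24442082523336, 194.51779246485586], [0.0, 0.0, 1.0]] -0.04789331154650633 [[0.33, -0.901, -0.282, 151.533], [0.944, 0.315, 0.101, 662.101], [-0.002, -0.299, 0.954, 372.196], [0.0, 0.0, 0.0, 1.0]]
```

View pics/top0.png

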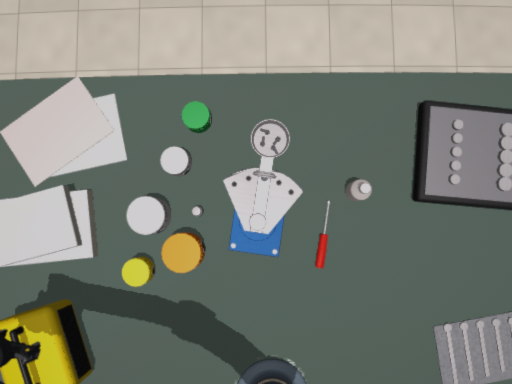

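View pics/side0.png

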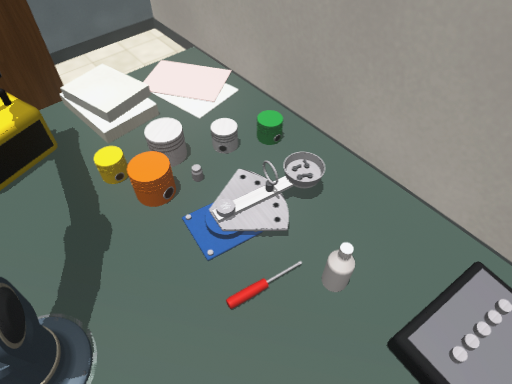

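The top view (image up = +x, image left = +y) shows the stand pivot near (258,223) and the dish near (270,138). These could be taken for the piston:
- silver, small: (175,160)
- silver, large: (147,215)
- green: (196,115)
- orange: (182,252)
- yellow: (137,271)

The description (aluminium, smaller of its colour) picks (175,160), which is on the left. The white bottle at (360,188) on the right fits that. I'll check it in a close crop.

```bash
python3 - <<'E'
import cv2,numpy as np
t=cv2.imread('pics/top0.png');s=cv2.imread('pics/side0.png')
a=cv2.resize(t[100:260,120:310],None,fx=4,fy=4,interpolation=cv2.INTER_CUBIC)[:600]
cv2.imwrite('pics/c1.png',cv2.resize(t[105:255,120:310],None,fx=4,fy=4,interpolation=cv2.INTER_CUBIC))
cv2.imwrite('pics/c2.png',cv2.resize(s[110:260,140:335],None,fx=4,fy=4,interpolation=cv2.INTER_CUBIC))
E
```

```text
(no output)
```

View pics/c1.png

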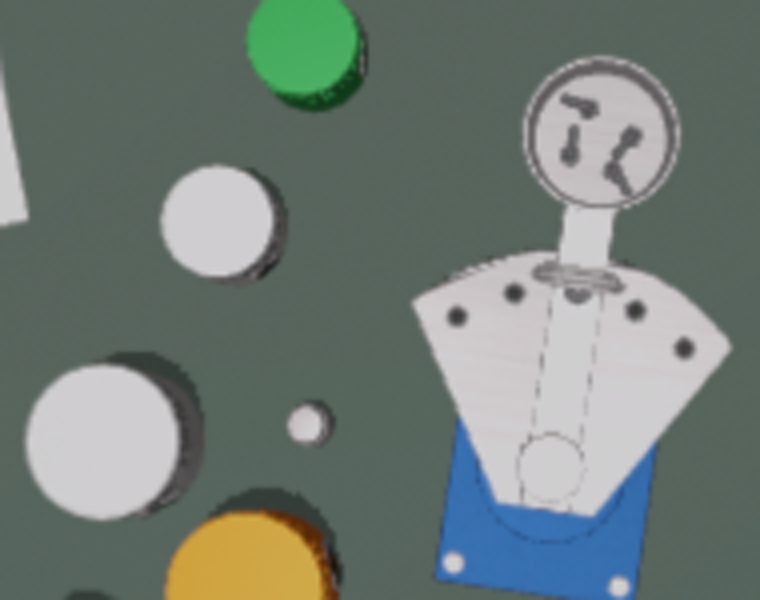

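View pics/c2.png

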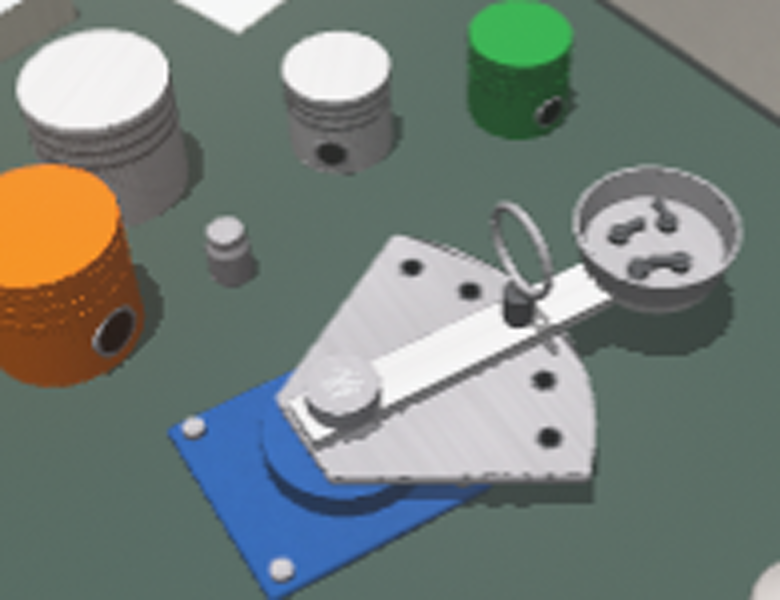

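View pics/wrist0.png

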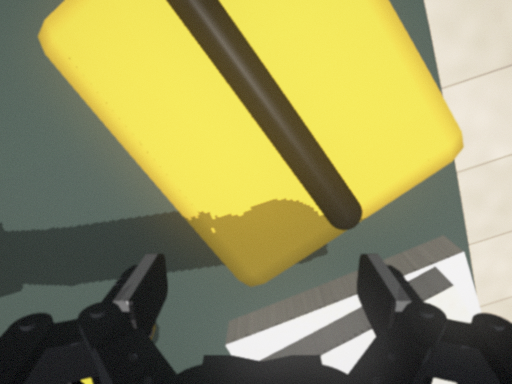

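The crops confirm it. The small silver piston is at top (175,160), 28 px across, which is about 80 mm. It stands on the same side as the two left holes. The large silver one is 39 px across. Next I locate the stand and ring from both views.

```bash
cat > h.py <<'E'
import numpy as np,cv2
def ray(g,u,v):
    K=g['intrinsics'];k=g['k1'];p=np.array([(u-K[0,2])/K[0,0],(v-K[1,2])/K[1,1]])
    q=cv2.undistortPoints(np.array([[[u,v]]],float),K,np.array([k,0,0,0,0.]))[0,0]
    T=g['T'];d=T[:3,:3]@np.array([q[0],-q[1],-1]);return T[:3,3],d/np.linalg.norm(d)
def plane(g,u,v,z):
    o,d=ray(g,u,v);return o+d*(z-o[2])/d[2]
def proj(g,P):
    T=g['T'];c=T[:3,:3].T@(np.array(P)-T[:3,3]);x,y=c[0]/-c[2],-c[1]/-c[2];s=1+g['k1']*(x*x+y*y);K=g['intrinsics']
    return K[0,0]*x*s+K[0,2],K[1,1]*y*s+K[1,2]
def tri(gs,uv):
    A=0;b=0
    for g,(u,v) in zip(gs,uv):
        o,d=ray(g,u,v);M=np.eye(3)-np.outer(d,d);A=A+M;b=b+M@o
    return np.linalg.solve(A,b)
E
python3 - <<'E'
from h import *; from rig import r,get_image
t=get_image('top');s=get_image('side')
T=lambda a:((a[0]+.5)/4-.5+120,(a[1]+.5)/4-.5+105)
S=lambda a:((a[0]+.5)/4-.5+140,(a[1]+.5)/4-.5+110)
th=[(457,316),(514,292),(635,310),(684,348)];sh=[(411,267),(470,291),(543,380),(549,438)]
for f,g,h,cap,dish,nm in((T,t,th,(551,467),(601,132),'top'),(S,s,sh,(343,380),(657,222),'side')):
    H=np.array([plane(g,*f(a),42)[:2] for a in h]);C=plane(g,*f(cap),75)[:2];D=plane(g,*f(dish),84)[:2]
    ang=np.array([.7,.35,-.35,-.7]);M=130*np.c_[np.cos(ang),np.sin(ang)];
    M=np.r_[M,[[0,0],[240,0]]];W=np.r_[H,[C],[D]]
    mc,wc=M.mean(0),W.mean(0);U,sv,V=np.linalg.svd((M-mc).T@(W-wc));R=(U@V).T
    tt=wc-R@mc;yaw=np.arctan2(R[1,0],R[0,0]);res=W-(M@R.T+tt)
    print(nm,'pivot',tt.round(1),'yaw',np.degrees(yaw).round(2),'res',res.round(1).tolist())
    print(' C-D dist',np.linalg.norm(D-C),'ang',np.degrees(np.arctan2(*(D-C)[::-1])),'ring pred',(tt+R@[130,0]).round(1))
print('ring tri',tri((t,s),(T((578,278)),S((522,250)))))
for n,a,b in(('pist',(218,222),(337,67)),('big',(103,442),(94,80))):
    for z in(75,):print(n,plane(t,*T(a),z),tri((t,s),(T(a),S(b))))
print('sock',plane(t,*T((306,424)),45),'bottle',plane(t,363,187,140))
E
```

```text
top pivot [517.1  34.4] yaw -9.04 res [[-0.7, 0.2], [0.1, 0.6], [-0.1, 0.5], [0.3, 0.3], [-0.1, -0.5], [0.6, -1.1]]
 C-D dist 240.7159368433766 ang -9.16748935406095 ring pred [645.4  13.9]
side pivot [514.5  34.5] yaw -8.96 res [[-0.6, 0.3], [-0.4, -0.2], [-0.7, 0.3], [-0.3, -0.2], [1.4, -0.1], [0.5, -0.1]]
 C-D dist 239.1062486123261 ang -8.998131141607429 ring pred [642.9  14.2]
ring tri [646.18652964  14.32800054 117.20775651]
pist [694.92456019 270.82841755  75.        ] [695.01626417 271.66883785  71.67698835]
big [538.06157374 353.91145597  75.        ] [537.14219915 348.7555272   97.54967068]
sock [550.0205834  212.12325438  45.        ] bottle [ 606.97711703 -254.77986947  140.        ]
```

Both views agree to about 2 mm: pivot ≈ (516, 34), arm yaw −9.0°, ring ≈ (644.5, 14, 120). The sizes fit too: pivot to dish is 240 mm and ring height is 117 mm. The piston, at (695, 271), is on stand +y, so the swing is +0.35. I'll move in with the fingers shut.

```bash
cat >> h.py <<'E'
from scipy.spatial.transform import Rotation as Ro
PIV=np.array([516.,34.4]);YAW=-9.0
def pose(dyaw=0,dz=0,s=20,lat=0,rad=0,back=0):
    """TCP pose with finger axis crossing ring plane dz above ring centre (pin down), s mm behind tip"""
    a=np.radians(YAW+dyaw);o=np.array([np.cos(a),np.sin(a),0]);l=np.array([-np.sin(a),np.cos(a),0])
    d=(o-[0,0,1])/np.sqrt(2);R=np.c_[l,np.cross(d,l),d]
    p=np.r_[PIV,120]+o*(130+rad)+l*lat+np.array([0,0,dz])+d*(s-back)
    return p,Ro.from_matrix(R).as_euler('xyz',degrees=True)
E
python3 - <<'E'
from h import *; from rig import r,get_image
for k in(dict(back=80),dict(),dict(dz=28),dict(dyaw=20.05,dz=28),dict(dyaw=20,back=80)):
    p,e=pose(**k);print(p.round(1),e.round(1),r.inverse_kinematics(p,e))
r.grip(0,20)
s=r.sense();print(s['time'],s['position'],s['width'])
p=s['position'];r.move_straight([p[0],p[1],330],speed=200)
r.move_to(*pose(back=80))
s=r.sense();print(s['time'],s['position'],s['tcp_rot'],s['force'],pose(back=80))
for n in('side','top','wrist'):
    g=get_image(n);c=g['color'][:,:,::-1];cv2.imwrite(f'pics/{n}1.png',c)
    if n=='side':cv2.imwrite('pics/s1c.png',cv2.resize(c[90:240,160:355],None,fx=4,fy=4,interpolation=cv2.INTER_CUBIC))
E
```

```text
[602.5  20.7 162.4] [135.   0.  81.] [ -9.85452698  14.91466877  -4.81494211 132.78420328 120.16156811
  20.10893505 -47.97130118]
[658.4  11.9 105.9] [135.   0.  81.] [ -2.2467622   25.60037728 -10.84463868 127.69020679 131.59033672
  24.53829128 -56.17143852]
[658.4  11.9 133.9] [135.   0.  81.] [ -1.11298516  22.49281438 -12.09949254 126.86151457 123.95104685
  22.1622991  -48.14228247]
[657.5  62.  133.9] [135.    0.  101.1] [ 43.18657472  40.32523469 -66.93715542 124.99750085 117.57265494
  33.25822144  -7.95020158]
[602.   51.1 162.4] [135.   0. 101.] [ 46.89182851  29.27954389 -66.16156091 130.74043205 118.97932788
  25.31871159 -15.30798968]
1.0167 [223.04826373 637.08800863 231.32505414] -0.10956455060659148
4.2583 [602.98011369  21.42877555 162.78942352] [ 1.34958627e+02 -2.33068868e-02  8.10550561e+01] [ 0.01620821  0.20044696 -0.90135677] (array([602.49541688,  20.70047181, 162.42640687]), array([1.35000000e+02, 1.27222187e-14, 8.10000000e+01]))
```

View pics/side1.png

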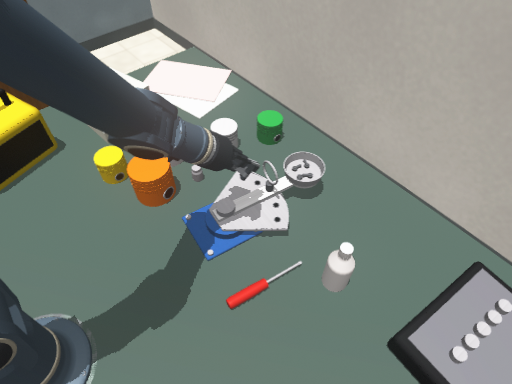

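View pics/wrist1.png

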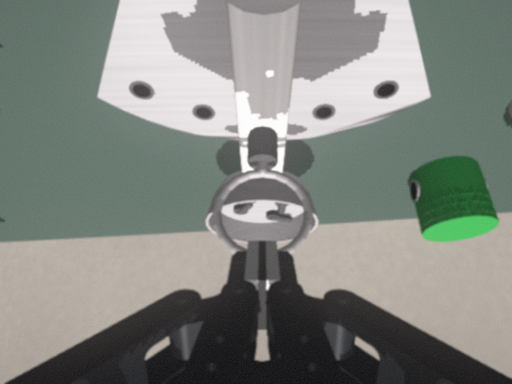

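```bash
python3 - <<'E'
from h import *; from rig import r,get_image
print(r.sense()['joint_pos'])
for k in(dict(back=80),dict(back=40),dict(),dict(dz=28),*[dict(dyaw=y,dz=28) for y in(5,10,15,20.05)],dict(dyaw=20,back=80)):
    p,e=pose(**k);print(k,r.inverse_kinematics(p,e).round(0))
E
```

```text
[  3.0445158   15.95531906 -19.59262842 132.05543822 115.5438208
  23.54541678 -41.82146153]
{'back': 80} [  3.  16. -20. 132. 116.  24. -42.]
{'back': 40} [  5.  21. -20. 130. 122.  26. -47.]
{} [  5.  27. -20. 127. 127.  27. -50.]
{'dz': 28} [  5.  23. -19. 127. 121.  24. -44.]
{'dyaw': 5, 'dz': 28} [  6.  23. -20. 127. 128.  22. -46.]
{'dyaw': 10, 'dz': 28} [  9.  23. -22. 127. 135.  20. -49.]
{'dyaw': 15, 'dz': 28} [ 11.  24. -24. 127. 143.  17. -51.]
{'dyaw': 20.05, 'dz': 28} [ 15.  24. -27. 126. 151.  15. -54.]
{'dyaw': 20, 'back': 80} [ 21.  17. -33. 132. 153.  14. -56.]
```

The wrist view shows the shut fingers at column ≈263, in line with the ring centre at (263,215), and the path is clear. I'll go in along the finger axis.

```bash
python3 - <<'E'
from h import *; from rig import r,get_image
print(r.move_straight(*pose(),speed=50,threshold=4))
s=r.sense();print(s['time'],s['position'],pose()[0],s['force'])
g=get_image('wrist');cv2.imwrite('pics/w2.png',g['color'][:,:,::-1])
g=get_image('side');cv2.imwrite('pics/s2.png',cv2.resize(g['color'][110:230,195:345,::-1],None,fx=5,fy=5,interpolation=cv2.INTER_CUBIC))
E
```

```text
False
6.1583 [658.30257778  11.9605131  106.1085448 ] [658.36750674  11.85120212 105.85786438] [ 1.41785647e-04 -2.32715209e-01 -1.63728741e+00]
```

View pics/w2.png

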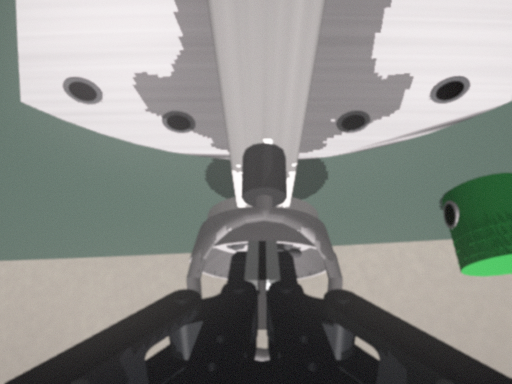

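View pics/s2.png

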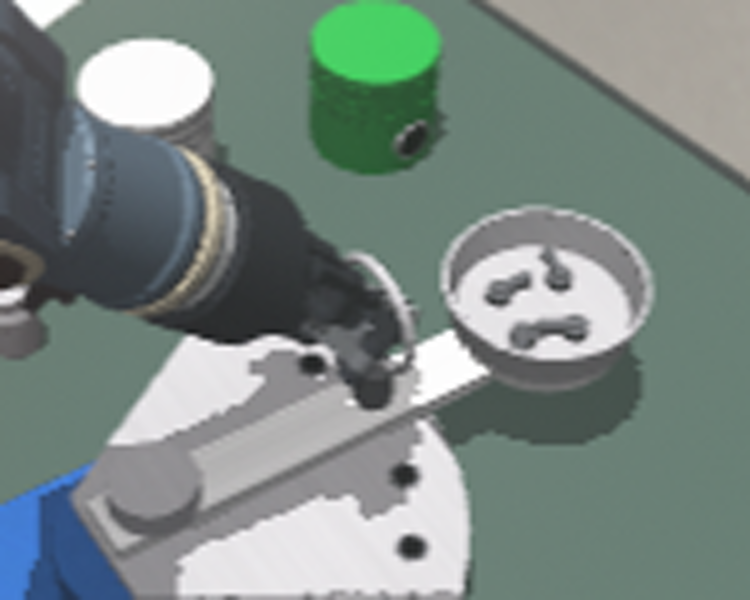

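No contact on entry, and the tip is inside the ring with the ring's sides clear of it at columns ~195 and ~335. Next I lift in steps while watching the force.

```bash
python3 - <<'E'
from h import *; from rig import r,get_image
f0=r.sense()['force']
for dz in(8,14,20,26):
    r.move_straight(*pose(dz=dz),speed=40)
    s=r.sense();print(dz,round(s['time'],2),s['position'].round(1),(s['force']-f0).round(2))
    if np.linalg.norm(s['force']-f0)>15: break
g=get_image('wrist');cv2.imwrite('pics/w3.png',g['color'][:,:,::-1])
g=get_image('side');cv2.imwrite('pics/s3.png',cv2.resize(g['color'][110:230,195:345,::-1],None,fx=5,fy=5,interpolation=cv2.INTER_CUBIC))
E
```

```text
8 6.61 [658.2  12.  114.2] [-0.75  0.08  0.18]
14 6.91 [657.3  12.1 118.9] [-2.76  0.91 -5.14]
20 7.21 [657.3  12.1 125.2] [-3.85  0.34 -5.26]
26 7.51 [657.4  12.2 131.5] [-5.24  1.15 -5.76]
```

View pics/w3.png

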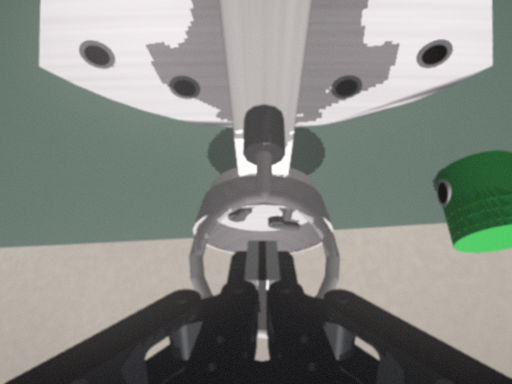

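View pics/s3.png

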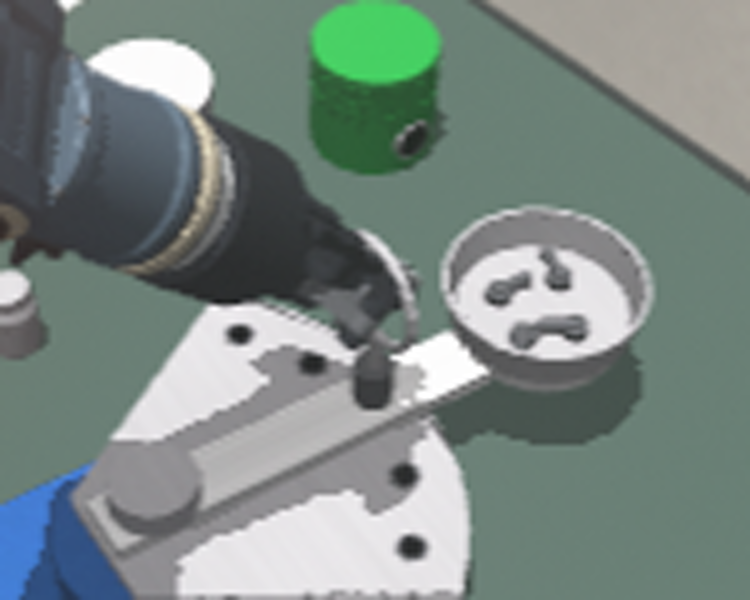

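The pin is up: the wrist view shows its shaft above the boss at (265,165), and the force is about 6–8 N. Now I swing in 4 arcs, rotating the hand with the arm.

```bash
python3 - <<'E'
from h import *; from rig import r,get_image
for y,dz in((0,28),(5,28),(10,28),(15,28),(20.05,28)):
    r.move_straight(*pose(dyaw=y,dz=dz),speed=40)
    s=r.sense();print(y,round(s['time'],2),s['position'].round(1),pose(dyaw=y,dz=dz)[0].round(1),(s['force']).round(2))
g=get_image('wrist');cv2.imwrite('pics/w4.png',g['color'][:,:,::-1])
g=get_image('side');cv2.imwrite('pics/s4.png',cv2.resize(g['color'][100:250,175:345,::-1],None,fx=4,fy=4,interpolation=cv2.INTER_CUBIC))
g=get_image('top');cv2.imwrite('pics/t4.png',cv2.resize(g['color'][90:240,190:340,::-1],None,fx=4,fy=4,interpolation=cv2.INTER_CUBIC))
E
```

```text
0 7.86 [657.4  12.2 133.4] [658.4  11.9 133.9] [-5.52  0.29 -6.49]
5 8.32 [658.9  24.4 133.4] [659.8  24.3 133.9] [-5.71  1.22 -5.85]
10 8.79 [659.4  36.7 133.4] [660.1  36.9 133.9] [-6.   -0.22 -5.1 ]
15 9.26 [658.8  49.  133.5] [659.4  49.5 133.9] [-5.1  -0.31 -5.81]
20.05 9.72 [657.2  61.4 133.6] [657.5  62.  133.9] [-5.94 -0.65 -7.35]
```

View pics/t4.png

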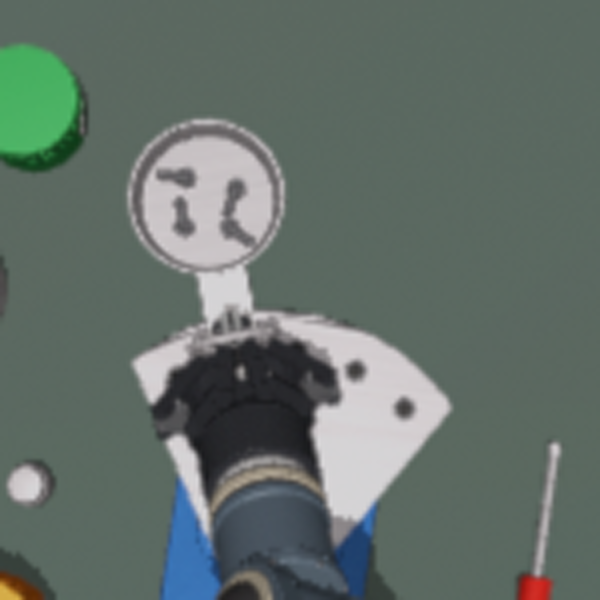

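View pics/w4.png

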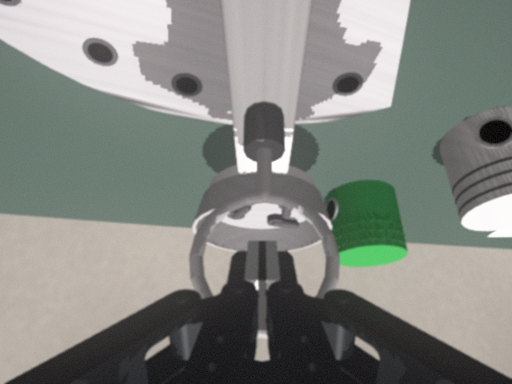

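View pics/s4.png

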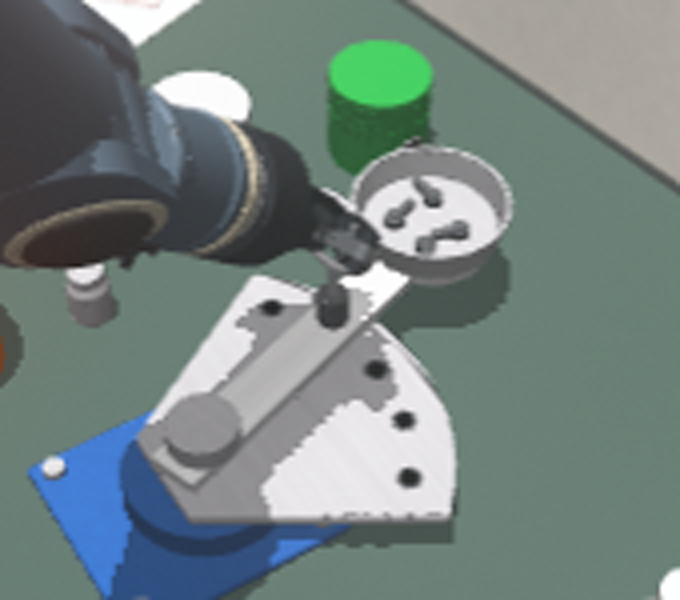

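The arm followed. In the top crop the dish is now at (206,195), and one hole is left showing on the far side of the arm. I'll check the angle from the dish centre before lowering.

```bash
cat >> h.py <<'E'
def dishang(t,c=(241,138)):
    pass
E
python3 - <<'E'
from h import *; from rig import r,get_image
t=get_image('top')
for q in((206,195),(205,195),(207,195)):
    D=plane(t,(q[0]+.5)/4-.5+190,(q[1]+.5)/4-.5+90,84)[:2];v=D-[517.1,34.0]
    print(D,np.linalg.norm(v),np.degrees(np.arctan2(v[1],v[0]))+9.05)
# dish from Otsu-ish contour
im=t['color'][105:170,205:275];m=(im.min(2)>110).astype(np.uint8)
cs,_=cv2.findContours(m,cv2.RETR_EXTERNAL,cv2.CHAIN_APPROX_NONE);c=max(cs,key=cv2.contourArea).reshape(-1,2)+[205,105]
c=c[c[:,1]<150];e=cv2.fitEllipse(c.astype(np.float32));print(e)
D=plane(t,*e[0],84)[:2];v=D-[517.1,34.0];print(np.linalg.norm(v),np.degrees(np.arctan2(v[1],v[0]))+9.05)
i0=cv2.imread('pics/top0.png')[100:165,235:305];m=(i0.min(2)>110).astype(np.uint8)
cs,_=cv2.findContours(m,cv2.RETR_EXTERNAL,cv2.CHAIN_APPROX_NONE);c=max(cs,key=cv2.contourArea).reshape(-1,2)+[235,100]
c=c[c[:,1]<150];e=cv2.fitEllipse(c.astype(np.float32));print(e)
D=plane(t,*e[0],84)[:2];v=D-[517.1,34.0];print(np.linalg.norm(v),np.degrees(np.arctan2(v[1],v[0]))+9.05)
E
```

```text
[753.52135072  77.46625307] 240.383797772595 19.467539390876638
[753.5309554  78.1787905] 240.52310117880384 19.634063843285908
[753.5117537   76.75372885] 240.24653716224552 19.300826006951404
((241.166015625, 138.62339782714844), (38.69350051879883, 39.2580451965332), 73.68264770507812)
239.65939003682664 19.47249069157281
((269.7225036621094, 138.2177734375), (38.864654541015625, 39.1103401184082), 115.75221252441406)
238.8644639597162 -0.10013442107415571
```

The arm has turned about 19.5°, 0.5° short of the hole but within the play. I'll add 0.5° and lower slowly, keeping the hook in contact.

```bash
python3 - <<'E'
from h import *; from rig import r,get_image
for dz in(28,22,18,14,10,6,3):
    r.move_straight(*pose(dyaw=20.6,dz=dz),speed=40)
    s=r.sense();print(dz,round(s['time'],2),s['position'].round(1),(s['force']).round(2))
g=get_image('wrist');cv2.imwrite('pics/w5.png',g['color'][:,:,::-1])
g=get_image('side');cv2.imwrite('pics/s5.png',cv2.resize(g['color'][100:250,175:345,::-1],None,fx=4,fy=4,interpolation=cv2.INTER_CUBIC))
t=get_image('top')
im=t['color'][105:170,205:275];m=(im.min(2)>110).astype(np.uint8)
cs,_=cv2.findContours(m,cv2.RETR_EXTERNAL,cv2.CHAIN_APPROX_NONE);c=max(cs,key=cv2.contourArea).reshape(-1,2)+[205,105]
c=c[c[:,1]<150];e=cv2.fitEllipse(c.astype(np.float32))
D=plane(t,*e[0],84)[:2];v=D-[517.1,34.0];print(np.linalg.norm(v),np.degrees(np.arctan2(v[1],v[0]))+9.05)
E
```

```text
28 10.18 [656.9  62.7 133.6] [-5.05 -0.58 -6.23]
22 10.47 [657.   62.8 127.6] [-6.16 -1.21 -6.07]
18 10.72 [657.   62.8 123.7] [-6.61 -1.73 -4.63]
14 10.97 [657.   62.9 119.8] [-5.84 -1.71 -5.21]
10 11.22 [657.1  62.9 115.9] [-7.36 -0.21 -4.39]
6 11.47 [658.9  63.  113.5] [-1.97 -0.48 -1.94]
3 11.72 [658.9  63.4 110.4] [-0.4  -0.44 -0.65]
239.39744734286023 20.089065289176304
```

View pics/w5.png

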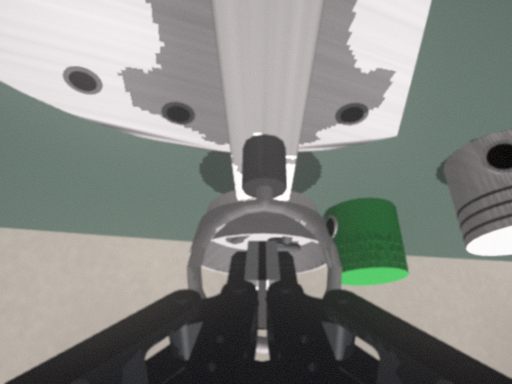

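View pics/s5.png

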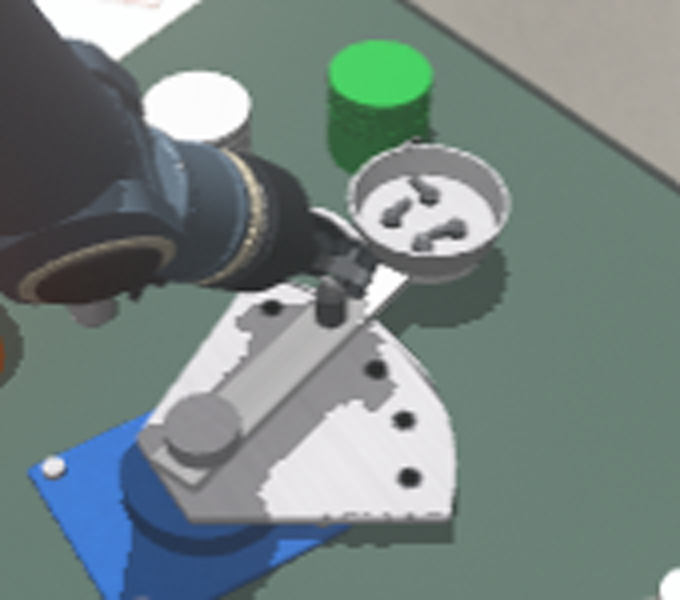

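The spring force faded only at TCP z ≈ 112, the same height where lifting began, so the pin has dropped home. The dish angle is 20.09°. I'll back out along the finger axis and check.

```bash
python3 - <<'E'
from h import *; from rig import r,get_image
r.move_straight(*pose(dyaw=20.3,dz=0),speed=40)
print(r.sense()['force'].round(2))
r.move_straight(*pose(dyaw=20.3,dz=0,back=80),speed=60,threshold=6)
s=r.sense();print(s['time'],s['position'],s['force'].round(2))
w=get_image('wrist');cv2.imwrite('pics/w6.png',w['color'][:,:,::-1])
p=s['position']; r.move_straight([p[0]-80,p[1]-10,p[2]+110],speed=150)
g=get_image('side');cv2.imwrite('pics/s6.png',cv2.resize(g['color'][80:230,175:345,::-1],None,fx=4,fy=4,interpolation=cv2.INTER_CUBIC))
t=get_image('top');cv2.imwrite('pics/t6.png',cv2.resize(t['color'][90:240,130:320,::-1],None,fx=4,fy=4,interpolation=cv2.INTER_CUBIC))
im=t['color'][105:170,205:275];m=(im.min(2)>110).astype(np.uint8)
cs,_=cv2.findContours(m,cv2.RETR_EXTERNAL,cv2.CHAIN_APPROX_NONE);c=max(cs,key=cv2.contourArea).reshape(-1,2)+[205,105]
c=c[c[:,1]<150];e=cv2.fitEllipse(c.astype(np.float32))
D=plane(t,*e[0],84)[:2];v=D-[517.1,34.0];print(np.linalg.norm(v),np.degrees(np.arctan2(v[1],v[0]))+9.05)
a=np.radians(11.05);R=[516+130*np.cos(a),34.4+130*np.sin(a)]
for lift in(0,12):
  for z in(120-33+lift,120+lift,153+lift):
    u=proj(g,[*R,z]);print('side crop ring pred',lift,z,[round((u[0]-175)*4),round((u[1]-80)*4)],'wrist',np.round(proj(w,[*R,z])))
s=r.sense();print(s['time'],s['position'])
E
```

```text
[-0.32  0.82  0.2 ]
13.6083 [601.98258271  51.58685455 162.19103516] [-0.15 -0.59 -0.31]Traceback (most recent call last):
  File "<stdin>", line 7, in <module>
rig.PlanningError: the arm cannot follow that straight line within its joint ranges
```

View pics/w6.png

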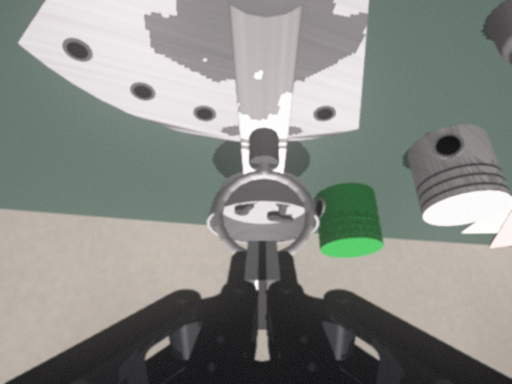

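The hand is out. The wrist view shows three holes on the right-hand side of the arm and one on the left, and the ring sits low as at the start (ring at (263,215), boss at (263,150)). I'll move up and clear by another path.

```bash
python3 - <<'E'
from h import *; from rig import r,get_image
w=get_image('wrist')
s=r.sense();p=s['position'];ok=False
for d in((0,0,100),(0,-20,80),(0,0,50),(-30,0,30)):
    try: r.move_straight(p+np.array(d),speed=120);print('moved',d);break
    except r.PlanningError as e: print(d,e)
g=get_image('side');cv2.imwrite('pics/s6.png',cv2.resize(g['color'][80:230,175:345,::-1],None,fx=4,fy=4,interpolation=cv2.INTER_CUBIC))
t=get_image('top');cv2.imwrite('pics/t6.png',cv2.resize(t['color'][90:240,130:320,::-1],None,fx=4,fy=4,interpolation=cv2.INTER_CUBIC))
im=t['color'][105:170,205:275];m=(im.min(2)>110).astype(np.uint8)
cs,_=cv2.findContours(m,cv2.RETR_EXTERNAL,cv2.CHAIN_APPROX_NONE);c=max(cs,key=cv2.contourArea).reshape(-1,2)+[205,105]
c=c[c[:,1]<150];e=cv2.fitEllipse(c.astype(np.float32))
D=plane(t,*e[0],84)[:2];v=D-[517.1,34.0];print(np.linalg.norm(v),np.degrees(np.arctan2(v[1],v[0]))+9.05)
a=np.radians(11.05);R=[516+130*np.cos(a),34.4+130*np.sin(a)]
for lift in(0,12):
  for z in(90+lift,120+lift,150+lift):
    u=proj(g,[*R,z]);print('side crop pred',lift,z,[round((u[0]-175)*4),round((u[1]-80)*4)],'wrist',np.round(proj(w,[*R,z])))
s=r.sense();print(s['time'],s['position'],s['force'])
E
```

```text
(0, 0, 100) the arm cannot follow that straight line within its joint ranges
(0, -20, 80) the arm cannot follow that straight line within its joint ranges
moved (0, 0, 50)
239.65750119597755 20.103554872690168
side crop pred 0 90 [332, 360] wrist [261. 175.]
side crop pred 0 120 [332, 328] wrist [261. 214.]
side crop pred 0 150 [333, 294] wrist [261. 259.]
side crop pred 12 102 [332, 347] wrist [261. 190.]
side crop pred 12 132 [332, 314] wrist [261. 232.]
side crop pred 12 162 [333, 280] wrist [261. 279.]
14.8167 [601.77052221  51.68847684 211.87167982] [ 0.17270325  0.27401628 -0.47864099]
```

View pics/s6.png

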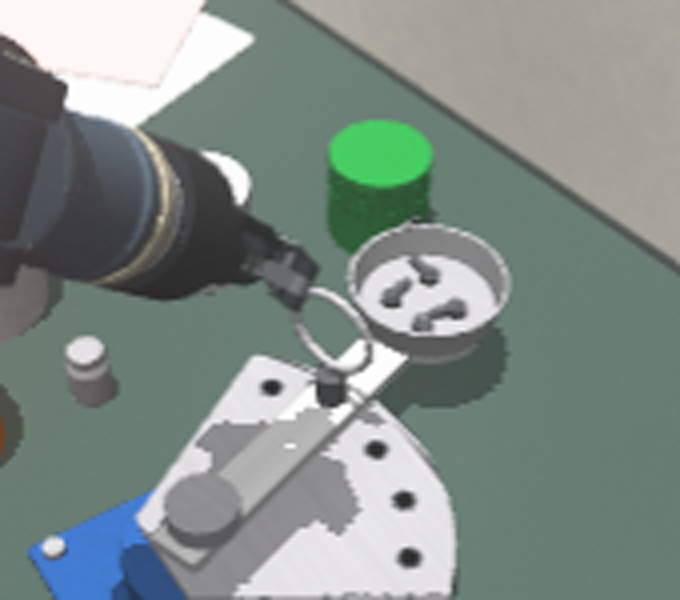

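View pics/t6.png

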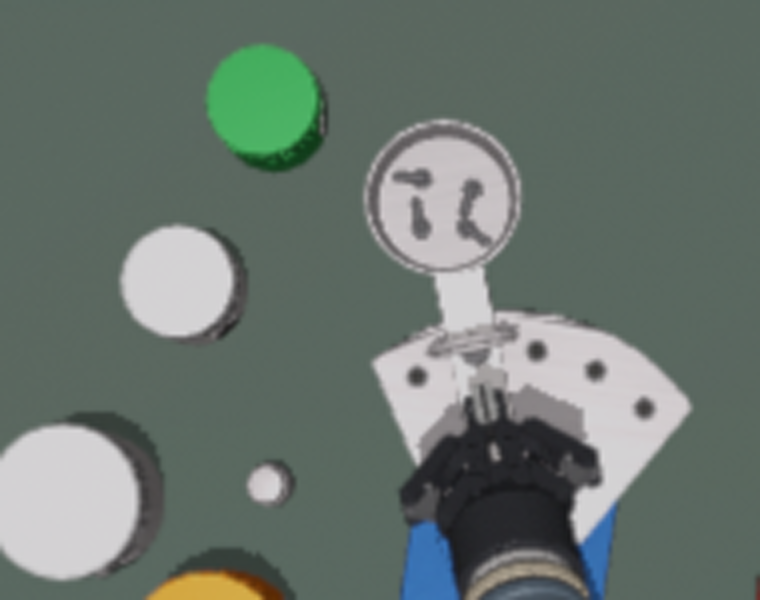

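The side view shows the ring centre at about (334,330). The prediction is (332,328) with the pin down and (332,314) at lift 12 mm, so the pin is home. The piston and socket haven't moved and the hand is clear, so I'm handing in.

```bash
python3 -c "
from rig import r
r.finish_job();print(r.sense()['time'])"
```

```text
the job is handed in; nothing more can be done
the job is handed in; nothing more can be done
```

The index pin now sits in the next hole on the piston's side (stand +y), and the job was handed in at about 15 s on the robot's clock. No verdict was reported. I hooked the ring with the shut fingers, lifted the pin about 19 mm, swung the arm one hole and lowered the pin.

**Last checks:**
- **Arm angle:** the dish centre reads 20.1° (0.351 rad) from the middle hole.
- **Pin:** the ring's height in the side view matches a fully lowered pin, not one resting on the plate. The lowering force faded at the same height where lifting began.
- **Forces:** the force readings between moves stayed under about 10 N, against the 40 N limit on the ring.
- **Other parts:** the piston and socket look unmoved. I did not measure the bottle and screwdriver again, but the arm never went near them.
- **Hand:** it is clear of the ring with near-zero force.

**What didn't go as planned:**
- After the first swing the arm was about 0.5° short, so I corrected that before lowering.
- Three retreat lines were refused as out of joint range and nothing moved, so I used a shorter 50 mm lift instead.

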